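# Close up a loaded centrifuge

### The arm

A 7-joint arm with a two-finger parallel gripper is mounted at the origin on the work surface. World frame = base frame: x ahead of the robot, y to its left, z up, the work surface at z = 0. Lengths are in m, angles in degrees, forces in N, time in s.
With the tool pointing down it reaches from about 0.425 to 0.95 m from the base axis. Payload 16.7 kg.
Tool frame: the origin (TCP) lies between the finger pads, 19 mm behind the fingertips; this is the grasp point; z points along the fingers, y is the line along which they close (so a half turn about z gives the same grasp; the last joint's range is limited). The gripper opens to 94 mm and grips with 3 to 60 N. Pads are 16 mm wide; open, the fingers measure 119 mm over their backs; the gripper's body (75 mm by 177 mm) begins 78 mm behind the grasp point.
Start: joints at [55.147, 24.414, 4.234, 92.017, -1.954, 63.644, -3.845], TCP at [0.299, -0.605, 0.224] pointing down, gripper open.
Joint ranges: [-163.25, 163.25], [-28.42, 122.38], [-70.27, 78.77], [12.13, 141.07], [-58.53, 238.53], [9.26, 117.41], [-156.51, 156.51]. Speed limits (degrees/s): [108.29, 108.29, 136.94, 136.94, 172.46, 172.46, 172.46].

### API

Orientations are given as a 3x3 rotation matrix whose columns are the frame's x, y, z axes.
In Python, from plant import get_state, imaging, workorder gives the robot as it stands.
- The arm moves only by the tool drive_tool, never from a script. Its argument "steps" is a list of rows, each an object with "linear": the shift along the tool's x, y, z in units of 0.4 m (1.0 is 0.4 m), a list of three; "turn": the turn about the tool's z in units of 0.5 rad (1.0 is 0.5 rad); "claw": the opening, from -1 (shut) to 1 (fully open). In form: [{"linear": [tx, ty, tz], "turn": turn, "claw": claw}, ...]. A call has 1 to 12 rows; each row is the pose to reach, as a shift and turn from the pose commanded when the call began, along the tool's axes at that moment; what a row does not reach only later rows make up. A row lasts 1/12 s, in which the tool goes at most 41.7 mm and 7.16 degrees, less where a joint would pass 70% of its speed; a pose out of reach is approached as far as the arm can. A call with a number of a shift or a turn outside -1 to 1 is refused whole. A call with a gripper value outside its range is refused whole. The fingers move at their own pace and stop on an object; "force" is the grip in N (left out, the last holds). Time passes only in rows, so rows that repeat a pose let the fingers close. It gives the time, the measured TCP pose, the force, the opening and the grip force at its end, in the units of the state.
- get_state(): the state, without advancing time (a new reading comes with each control period).
- imaging.camera(name): name is "scene" or "top" or "wrist"; returns a dict with "image" (480x640x3 uint8, red, green, blue), "range_z" (480x640 float32, m along the optical axis (not along the pixel's ray), 0 where there is no reading), "fx", "fy", "cx", "cy" (pixels), "dist" ([k1, k2, p1, p2, k3] as OpenCV has them; the pictures are not rectified), "world_to_cam" (4x4, takes a point from world to camera coordinates). Camera axes: x right, y down, z forward; pixel columns grow to the right and rows downward; lengths in m; the calibration is good to about 2 mm. A picture is of the moment at which its call begins.
- workorder.job_done(): hands the job in; it is judged then, once.
Trained networks look in a picture, given as the dict that the camera call returned (one of the last four; its "shot" number tells which), for a name from the list of things; names that differ only in an ending like _2 or _b are one class to them, and where a whole thing is asked for, a point or a joint stands for the part that bears it (a point fixed in the world has none). Each returns a list of dicts, best first, with "conf" (0 to 1); they miss things now and then, are a little off and sometimes report something else, mostly with a low value. They report only what shows in the picture. A call takes as long as a camera call. They do not tell look-alikes from the thing itself.
- imaging.masks_of(picture, name): "mask" (480x640 bool, what is visible of it) and "bbox" ([left, top, width, height] in pixels, round what is visible of it).
- imaging.spot_point(picture, name): "xy" ([column, row] in pixels: a listed point, or the origin of a listed thing).
The state is a dict: "clock": time; "joint_positions": joint angles; "joint_vel": joint speeds; "joint_efforts": joint torques, N m; "ee_pos": TCP position; "tcp_rot": TCP orientation; "contact_force": force on the tool from outside, world axes, zero at the start; "torque": the same for the moment, N m; "grip_width": finger opening in m; "grip_force": force on a finger pad.
Only numpy, scipy, OpenCV 4.12 (cv2) and the standard library are available. Lean on these libraries where they do the work, as an engineer would, in place of code of your own. Each camera call takes 0.05 s, during which the arm holds its last target. There are 200 camera calls.

### The job

The centrifuge is loaded; close it up for the run. Put the notched rotor lid on the rotor so that it drops flat over the rotor's four lugs, turn its knob clockwise as far as it goes, then bring the centrifuge's cover down without slamming it and press until the latch catches and holds it shut. Leave the other things on the bench where they are.

Things in the scene. Friction and masses are not known exactly. Their poses are not given: they have to be found in the camera images.
- centrifuge: White benchtop centrifuge, fixed; 290 mm deep (x), 230 wide (y), flat deck 122 mm above the bench. Origin on the bench under the rotor axis; -x is its front (sloping control panel, edge at x = -165), +x its back (x = +125). A round bowl of radius 72 about the origin holds the rotor. The grey release key on the panel at y = -72 would open the latch again: leave it.
- latch_slot (a point): Dark latch slot in the centrifuge's deck, 103 mm in front of the rotor axis. A steel loop under the cover's front edge (30 mm wide, reaching 29 mm below the hinge plane) must be driven into it past a spring latch, which then holds the cover by itself.
- cover (a joint): Hinged white cover, angle in rad: 0 shut (lowest -0.015, a hard stop 3 mm down), 1.5 to 1.75 as found, open. Gas struts push it up from any lower angle: 1 to 2 N near the front edge bring it down at first, 5 N near the bottom, some 9 N more over the last 20 mm; the latch catches at 0. Latched it stays at about 0.005; let go before, it swings open again.
- cover_hinge (a point): On the cover's hinge axis, mid-width, 126 mm above the bench, 98 mm behind the rotor axis; turns with the cover. y: hinge axis; -x: along the cover to its front edge, 220 mm away; z: normal of the outer face (up when shut). The slab is 222 mm wide, its inner face at z = 6 mm, its outer face at z = 32 mm.
- cover_edge (a point): Point on the cover's outer face, mid-width, 200 mm from the hinge axis, 20 mm short of the front edge, right above the latch loop: the place to push. Same axes as cover_hinge.
- rotor_seat (a point): Centre of the rotor's flat top rim (radius 58 mm), 84 mm above the bench, 38 below the deck, z up; fixed to the centrifuge. The lid's underside comes to rest here. Four lugs a quarter turn apart stand on the rim, 53.5 mm out: 10 mm across, 7 radially, 8 high, tapering over the upper 5 to 4 mm. The rotor, held by its motor brake (0.35 N m), stands at any angle: this frame does not tell it.
- rotor_lid: Loose round aluminium lid, knob up: diameter 124 mm, disc 6 mm thick, 0.2 kg. Origin at the centre of its underside, z up. Four open notches in its edge at +-x and +-y, 13 mm wide, cut in to 48 mm from the centre, fit over the rotor's lugs at any quarter turn, 1.5 mm play each side. Off angle it rides 8 mm high on the lugs and slides round; on angle it drops and cannot turn on the rotor.
- knob_grip (a point): On the axis of the lid's black knob, 34 mm above the lid's underside: TCP position to pinch it from above (fingertips 2 mm above the 40 mm wide collar). The knob's grip is a bar 54 mm long along this frame's x, 16 mm thick along y, 13 to 38 mm above the lid's underside.
- knob (a joint): Turn of the knob against its lid, rad: 0 = loose stop, grows clockwise seen from above, 2.4 = tight stop; 0 to 0.3 as found. Friction 0.06 N m; stays where it is left. At 0 the bar lies along the lid's x axis. Turned anticlockwise it meets the loose stop and takes the lid round with it.
- small_lid: Bystander: lid of another, smaller rotor, diameter 86 mm, round knob, no notches; 22 mm high.
- tip_box: Bystander: pipette tip box, 88 x 128 x 66 mm.
- wash_bottle: Bystander: wash bottle, diameter 68 mm, 210 mm high with its spout.
- beaker: Bystander: glass beaker, diameter 84 mm, 100 mm high.
- tube_rack: Bystander: rack with capped tubes, 90 x 220 mm, 119 mm high.
- timer: Bystander: bench timer lying flat, 75 x 65 x 24 mm.
- cryo_box: Bystander: square freezer box, 138 x 138 x 56 mm.
Mind the look-alikes: they are no part of the job. What is shaped like the rotor_lid but orange is not meant.

How it is judged (in metres and radians):
On the way, in this order (a step that is already met when the one before it is completed fails the run):
1. the rotor lid lies flat on the rotor, its notches down over the lugs (horizontal distance between rotor_lid and rotor_seat below 0.004 m and z of rotor_lid in the frame of rotor_seat below 0.002 m and angle between rotor_lid's own z axis and vertical below 0.04 rad), for 0.2 s.
2. the knob is turned clockwise to its stop with the lid still seated (all of step 1 and value of joint knob above 2.3 rad), for 0.1 s.
3. the cover is pressed down into its latch (value of joint cover below 0.02 rad), for 0.2 s.
At the end, for the whole second after the job is handed in: The cover is latched shut and at rest (within 0.02 rad of closed) with nothing holding it; under it the rotor lid lies at rest, flat on the rotor (within 4 mm of centre, 2 mm of full depth, 0.04 rad of level), notches over the lugs, its knob tight (at least 2.3 of 2.4 rad) (all of step 2 and value of joint cover below 0.02 rad and velocity of joint cover between -0.05 and 0.05 rad/s and linear speed of rotor_lid below 0.02 m/s); the robot touches nothing.
It fails at once if the cover is slammed down (faster than 3 rad/s when nearly shut) (velocity of joint cover below -3 rad/s and value of joint cover below 0.6 rad).
It fails at once if the rotor lid is tipped over (angle between rotor_lid's own z axis and vertical above 0.8 rad).
It fails at once if another thing on the bench is pushed away (30 mm) or knocked over (distance of any of small_lid, tip_box, wash_bottle, beaker, tube_rack, timer, cryo_box from where it was at the start of the episode above 0.03 m or angle between any of small_lid, tip_box, wash_bottle, beaker, tube_rack, timer, cryo_box's own z axis and vertical above 0.35 rad).
It also fails if it takes over 72 s, if anything falls off the work surface, if the arm or the gripper's body presses on something with over 40 N, if the wrist force passes 120 N, or if a joint passes its speed limit or range.

## Working session

There is one attempt and no reset: what is moved stays moved. The work goes in short steps, Python scripts to look and compute and a tool call to move; the robot and the scene stay as the last step left them, time stands still between calls to the robot, and variables do not carry over. Pictures are saved under pics/ and viewed, at most 12 in all, crops included, and the job is handed in when it is done.

Besides the shell and the picture viewer there is one more tool, called after "Request:" by a JSON object that holds its "op" and its "data". drive_tool: Moves the arm, as the interface text tells. Its arguments: {"type":"object","properties":{"steps":{"type":"array","items":{"type":"object","properties":{"linear":{"type":"array","items":{"type":"number","minimum":-1,"maximum":1}},"turn":{"type":"number","minimum":-1,"maximum":1},"claw":{"type":"number"}}}},"force":{"type":"number"}},"required":["steps"]}

```bash
mkdir -p pics
cat > h.py <<'E'
import numpy as np, cv2
from plant import get_state, imaging, workorder
def K(c): return np.array([[c['fx'],0,c['cx']],[0,c['fy'],c['cy']],[0,0,1.]])
def unp(c,uv,z):  # pixels + depth -> world
    uv=np.asarray(uv,float).reshape(-1,1,2); n=cv2.undistortPoints(uv,K(c),np.array(c['dist']))[:,0]
    z=np.asarray(z,float).reshape(-1,1); p=np.hstack([n*z,z]); T=np.linalg.inv(c['world_to_cam'])
    return p@T[:3,:3].T+T[:3,3]
def onz(c,uv,h):  # pixel ray at world height h
    a=unp(c,uv,np.ones(len(np.reshape(uv,(-1,2))))); o=np.linalg.inv(c['world_to_cam'])[:3,3]
    d=a-o; return o+d*((h-o[2])/d[:,2:3])
def cloud(c):
    v,u=np.nonzero(c['range_z']>0); return np.c_[u,v],unp(c,np.c_[u,v],c['range_z'][v,u])
def proj(c,P):
    T=c['world_to_cam']; r,_=cv2.Rodrigues(T[:3,:3]); return cv2.projectPoints(np.asarray(P,float).reshape(-1,3),r,T[:3,3],K(c),np.array(c['dist']))[0][:,0]
def save(c,n,box=None,s=1):
    im=c['image'][:,:,::-1]
    if box: x,y,w,h=box; im=im[y:y+h,x:x+w]
    cv2.imwrite('pics/'+n,cv2.resize(im,None,fx=s,fy=s,interpolation=cv2.INTER_CUBIC))
E
python3 - <<'E'
from h import *
np.set_printoptions(precision=4,suppress=True)
A=imaging.camera('top');B=imaging.camera('scene')
cv2.imwrite('pics/a.png',cv2.resize(np.vstack([A['image'],B['image']])[:,:,::-1],(400,600)) ) if 0 else None
save(A,'top.png');save(B,'scene.png')
for n,c in(('top',A),('scene',B)):
  print(n,np.linalg.inv(c['world_to_cam'])[:3,3],c['fx'])
  for k in['centrifuge','cover_hinge','cover_edge','latch_slot','rotor_seat','rotor_lid','knob_grip']:
    r=imaging.spot_point(c,k)
    for d in r[:3]:
      u,v=map(int,np.round(d['xy'])); u=min(max(u,0),639);v=min(max(v,0),479)
      print(k,round(d['conf'],2),u,v,unp(c,[d['xy']],c['range_z'][v,u])[0])
s=get_state();print(s)
E
```

```text
top [ 0.395  -0.061   1.8707] 550.9346395373619
centrifuge 0.96 290 248 [0.4879 0.055  0.0853]
cover_hinge 0.69 260 251 [0.4747 0.1468 0.1217]
cover_edge 0.81 235 249 [0.4682 0.1935 0.3381]
latch_slot 0.6 319 235 [ 0.5285 -0.0399  0.1262]
latch_slot 0.32 414 250 [ 0.4922 -0.3555  0.0429]
rotor_seat 0.78 286 247 [0.4924 0.0696 0.0874]
rotor_seat 0.19 457 217 [ 0.5943 -0.4802  0.1249]
rotor_lid 0.94 414 251 [ 0.4892 -0.3565  0.037 ]
rotor_lid 0.87 430 302 [ 0.3193 -0.4161  0.0101]
knob_grip 0.52 436 307 [ 0.3022 -0.4361  0.0157]
scene [0.9491 0.7184 0.6868] 440.9588570444533
centrifuge 0.69 340 309 [0.5827 0.1782 0.1216]
latch_slot 0.78 310 249 [ 0.5222 -0.0395  0.1207]
latch_slot 0.48 380 476 [0.6994 0.4533 0.0573]
rotor_seat 0.81 346 278 [0.4865 0.0583 0.081 ]
rotor_lid 0.91 266 230 [ 0.4992 -0.3442  0.0145]
rotor_lid 0.8 306 209 [ 0.3252 -0.4051  0.007 ]
knob_grip 0.53 303 199 [ 0.3233 -0.4235  0.0373]
{'clock': 0.8, 'joint_positions': array([55.1473, 24.413 ,  4.2324, 92.0166, -1.9519, 63.643 , -3.8454]), 'joint_vel': array([-0.0109, -0.0119, -0.0954, -0.0057, -0.0039,  0.0334, -0.1051]), 'joint_efforts': array([ -0.0029, -93.548 ,   3.6614, -45.4537,  -0.0491,   0.013 ,
        -0.    ]), 'ee_pos': array([ 0.2989, -0.6052,  0.2243]), 'tcp_rot': array([[ 0.8966,  0.4428,  0.    ],
       [ 0.4428, -0.8966,  0.    ],
       [ 0.    , -0.    , -1.    ]]), 'contact_force': array([ 0.1472,  0.2998, -0.1502]), 'torque': array([ 0.0228, -0.0065,  0.0052]), 'grip_force': 0.0, 'grip_width': 0.09359139403623759}
```

View pics/top.png

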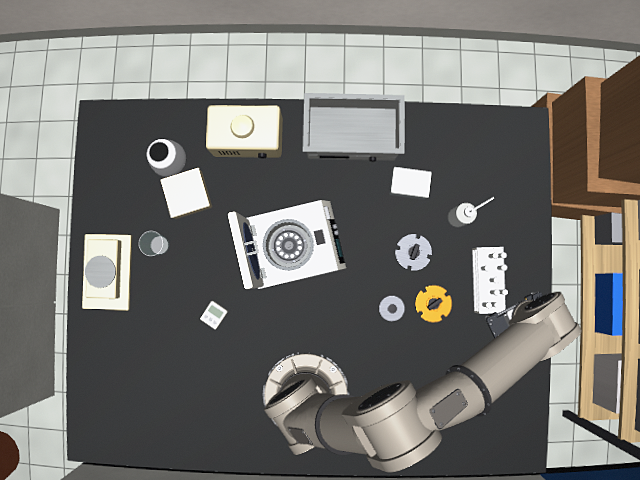

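View pics/scene.png

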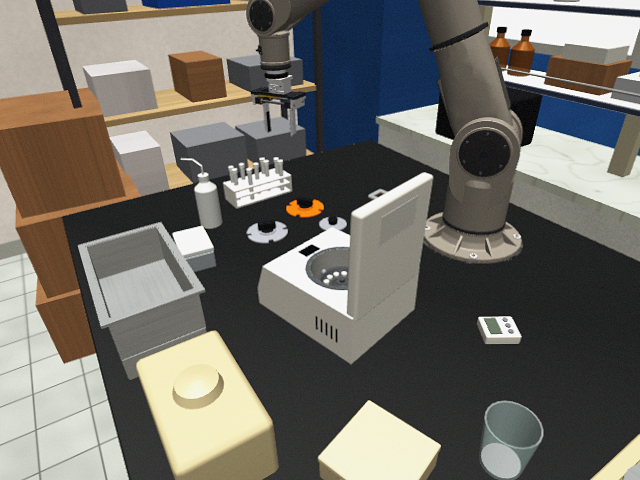

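Candidates for the lid in the top image are the silver notched disc (413,251), the orange look-alike (433,303) and the small plain lid (391,308). I choose the silver one. I'll check it in a close wrist crop and look at the rotor the same way.

Request:
{"op": "drive_tool", "data": {"steps": [{"linear": [0, 0, -0.1], "turn": 0, "claw": 1}, {"linear": [0, 0, -0.2], "turn": 0, "claw": 1}, {"linear": [0.1, -0.05, -0.3], "turn": 0, "claw": 1}, {"linear": [0.65, -0.35, -0.325], "turn": 0, "claw": 1}, {"linear": [0.65, -0.35, -0.325], "turn": 0, "claw": 1}, {"linear": [0.65, -0.35, -0.325], "turn": 0, "claw": 1}, {"linear": [0.65, -0.35, -0.325], "turn": 0, "claw": 1}, {"linear": [0.65, -0.35, -0.325], "turn": 0, "claw": 1}, {"linear": [0.65, -0.35, -0.325], "turn": 0, "claw": 1}, {"linear": [0.65, -0.35, -0.325], "turn": 0, "claw": 1}, {"linear": [0.65, -0.35, -0.325], "turn": 0, "claw": 1}, {"linear": [0.65, -0.35, -0.325], "turn": 0, "claw": 1}]}}

```text
clock: 1.8
ee_pos: [0.4705, -0.3638, 0.3545]
tcp_rot: [[0.896, 0.445, 0.0], [0.445, -0.896, -0.0], [0.0, 0.0, -1.0]]
contact_force: [-0.6, -0.4, -0.4]
grip_width: 0.0939
grip_force: 0.0
```

Run:
```python
from h import *
np.set_printoptions(precision=4,suppress=True)
C=imaging.camera('wrist');save(C,'w1.png')
np.save('w1.npy',C,allow_pickle=True)
s=get_state();T=np.linalg.inv(C['world_to_cam']);R=s['tcp_rot']
print(C['fx'],s['ee_pos'],R.T@(T[:3,3]-s['ee_pos']),R.T@T[:3,:3],s['joint_positions'])
for k in['rotor_lid','knob_grip']:
  for d in imaging.spot_point(C,k)[:3]:
    print(k,d,onz(C,[d['xy']],0.034 if k=='knob_grip' else 0))
```

```text
359.66639390095446 [ 0.4697 -0.3649  0.3543] [ 0.0719 -0.0005 -0.1599] [[ 0.002  -0.9695 -0.2449]
 [ 1.      0.0021  0.    ]
 [ 0.0005 -0.2449  0.9695]] [ 34.6144  11.9946  -3.5822  92.7022   0.7907  75.3308 -32.8114]
rotor_lid {'xy': [316.3, 302.4], 'conf': 0.98} [[ 0.3241 -0.4289  0.    ]]
rotor_lid {'xy': [325.4, 184.6], 'conf': 0.94} [[ 0.4921 -0.3606  0.    ]]
knob_grip {'xy': [324.4, 185.5], 'conf': 0.77} [[ 0.4932 -0.3581  0.034 ]]
knob_grip {'xy': [315.4, 313.6], 'conf': 0.68} [[ 0.3215 -0.4292  0.034 ]]
```

View pics/w1.png

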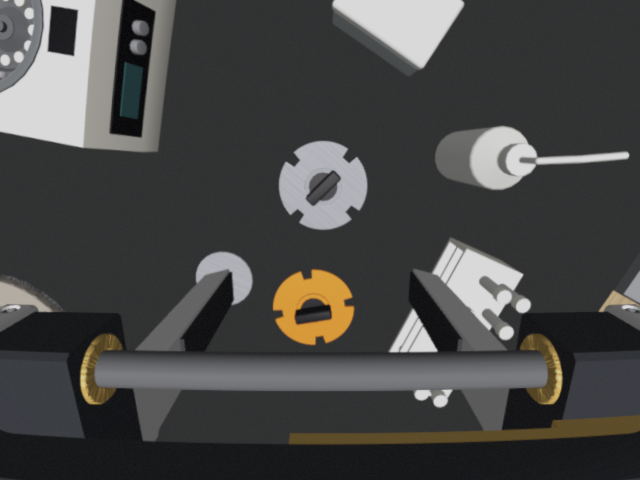

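The wrist image shows the silver notched lid with its bar knob at (323,185). The orange one is at (314,307) and the small lid at (223,278), so the choice is confirmed. Next I look at the rotor.

Request:
{"op": "drive_tool", "data": {"steps": [{"linear": [0.44, -0.93, -0.165], "turn": 0, "claw": 1}, {"linear": [0.44, -0.93, -0.165], "turn": 0, "claw": 1}, {"linear": [0.44, -0.93, -0.165], "turn": 0, "claw": 1}, {"linear": [0.44, -0.93, -0.165], "turn": 0, "claw": 1}, {"linear": [0.44, -0.93, -0.165], "turn": 0, "claw": 1}, {"linear": [0.44, -0.93, -0.165], "turn": 0, "claw": 1}, {"linear": [0.44, -0.93, -0.165], "turn": 0, "claw": 1}, {"linear": [0.44, -0.93, -0.165], "turn": 0, "claw": 1}, {"linear": [0.44, -0.93, -0.165], "turn": 0, "claw": 1}, {"linear": [0.44, -0.93, -0.165], "turn": 0, "claw": 1}, {"linear": [0.44, -0.93, -0.165], "turn": 0, "claw": 1}, {"linear": [0.44, -0.93, -0.165], "turn": 0, "claw": 1}]}}

```text
clock: 2.95
ee_pos: [0.4632, 0.0479, 0.4207]
tcp_rot: [[0.896, 0.445, 0.001], [0.445, -0.896, 0.0], [0.001, 0.0, -1.0]]
contact_force: [1.4, -0.4, -0.5]
grip_width: 0.0941
grip_force: 0.0
```

Run:
```python
from h import *
np.set_printoptions(precision=4,suppress=True)
C=imaging.camera('wrist');save(C,'w2.png',(120,0,400,300),2)
np.save('w2.npy',C,allow_pickle=True)
s=get_state();print(s['ee_pos'],s['joint_positions'])
for k,h in[('rotor_seat',.084),('latch_slot',.122),('cover_hinge',.126),('cover_edge',.3),('centrifuge',.084)]:
  for d in imaging.spot_point(C,k)[:2]: print(k,d,onz(C,[d['xy']],h))
# lid from first shot
W=np.load('w1.npy',allow_pickle=True).item()
u,P=cloud(W)
m=(np.hypot(P[:,0]-.492,P[:,1]+.36)<.08)
for lo,hi in((.003,.012),(.03,.045)):
  Q=P[m&(P[:,2]>lo)&(P[:,2]<hi)]; 
  if len(Q)>4: print(lo,len(Q),cv2.minEnclosingCircle(Q[:,:2].astype(np.float32)),cv2.minAreaRect(Q[:,:2].astype(np.float32)),Q[:,2].mean())
# cover plane from top/scene clouds
u,P=cloud(C)
for lo in np.arange(.07,.14,.005):
  m=(np.hypot(P[:,0]-.488,P[:,1]-.06)<.075)&(P[:,2]>lo)&(P[:,2]<lo+.005);print(round(lo,3),m.sum(),end=' ')
```

```text
[0.4632 0.0462 0.4203] [ 11.7862  -1.6452 -24.4135  99.8615  -0.6757  81.6354 -76.2662]
rotor_seat {'xy': [325.3, 171.9], 'conf': 0.59} [[0.5017 0.0601 0.084 ]]
latch_slot {'xy': [400.1, 190.3], 'conf': 0.84} [[ 0.5255 -0.0343  0.122 ]]
cover_hinge {'xy': [246.1, 161.1], 'conf': 0.9} [[0.4721 0.1558 0.126 ]]
cover_edge {'xy': [119.5, 150.5], 'conf': 0.67} [[0.4572 0.2189 0.3   ]]
centrifuge {'xy': [321.4, 167.0], 'conf': 0.97} [[0.5052 0.0677 0.084 ]]
0.003 4949 ((0.48897701501846313, -0.3555261194705963), 0.06367842108011246) ((0.48927658796310425, -0.35730457305908203), (0.12253767251968384, 0.12322329729795456), 26.728294372558594) 0.005728280495633485
0.03 494 ((0.48887068033218384, -0.35717272758483887), 0.02739648148417473) ((0.48892736434936523, -0.3571849763393402), (0.016169501468539238, 0.05368218570947647), 71.29878234863281) 0.03692537225951113
0.07 999 0.075 2044 0.08 2745 0.085 312 0.09 203 0.095 123 0.1 125 0.105 130 0.11 137 0.115 151 0.12 1319 0.125 266 0.13 0 0.135 0 0.14 0
```

View pics/w2.png

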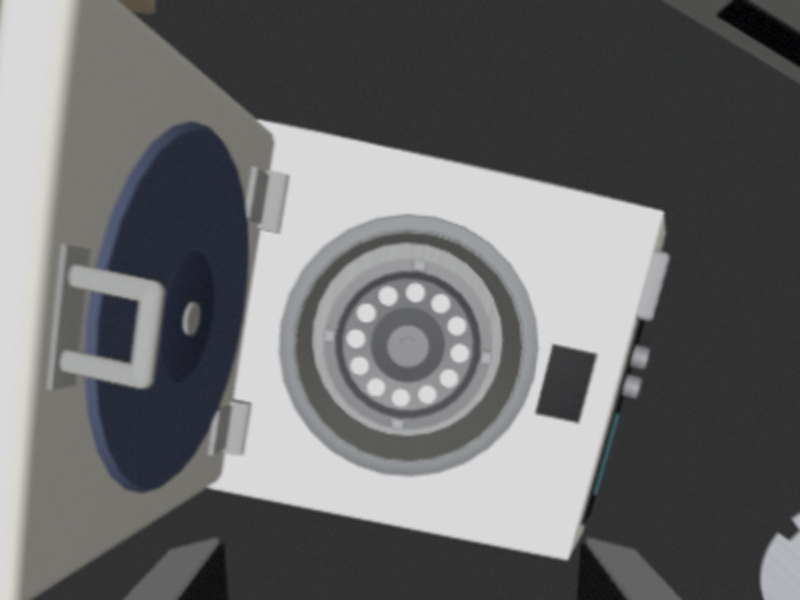

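The rotor image shows four lugs at crop pixels (419,266), (486,357), (397,424) and (330,336). The open cover with its latch loop is at left, around (110,325).

Run:
```python
from h import *
from scipy.optimize import least_squares, minimize_scalar
np.set_printoptions(precision=4,suppress=True)
C=np.load('w2.npy',allow_pickle=True).item();W=np.load('w1.npy',allow_pickle=True).item()
px=np.array([(419,266),(486,357),(397,424),(330,336)])/2+[120,0]
L=onz(C,px,.0915)[:,:2]; c=L.mean(0);d=L-c
print('lugs',L,'c',c,'r',np.hypot(*d.T),'ang mod90',np.degrees(np.arctan2(d[:,1],d[:,0]))%90)
u,P=cloud(C)
q=P[(P[:,2]>.0875)&(P[:,2]<.096)]; r=np.hypot(*(q[:,:2]-c).T); q=q[(r>48)|(r>.048)&(r<.058)]
a=np.degrees(np.arctan2(q[:,1]-c[1],q[:,0]-c[0])); print('depth lugs',len(q))
for k in range(4):
  a0=np.degrees(np.arctan2(d[k,1],d[k,0])); m=abs((a-a0+180)%360-180)<12; print(m.sum(),q[m].mean(0) if m.any() else 0)
# bowl edge circle: inner edge of deck points
m=(P[:,2]>.117)&(P[:,2]<.128); D=P[m]; r=np.hypot(*(D[:,:2]-c).T); a=np.arctan2(D[:,1]-c[1],D[:,0]-c[0])
E=[];
for t in np.arange(-np.pi,np.pi,.1):
  k=(a>=t)&(a<t+.1)&(r<.09)
  if k.any(): E.append(D[k][np.argmin(r[k]),:2])
E=np.array(E); f=least_squares(lambda p:np.hypot(*(E-p[:2]).T)-p[2],[*c,.072],loss='soft_l1',f_scale=.001);print('bowl',f.x)
# deck edges direction
dk=D[:,:2].astype(np.float32);print('deck',cv2.minAreaRect(dk),D[:,2].mean())
# cover inner plane
m=(P[:,2]>.15)&(P[:,1]>.1);Q=P[m];
n=np.array([0,0,0])
best=0;rng=np.random.default_rng(0)
for _ in range(300):
  A=Q[rng.choice(len(Q),3,False)];nn=np.cross(A[1]-A[0],A[2]-A[0]);nn/=np.linalg.norm(nn)+1e-12
  k=abs((Q-A[0])@nn)<.002
  if k.sum()>best: best=k.sum();K_=k
B=Q[K_];g=B.mean(0);n=np.linalg.svd(B-g,full_matrices=False)[2][2];n*=np.sign(n[1]);print('cover n',n,'yaw',np.degrees(np.arctan2(n[1],n[0])),'tilt z',np.degrees(np.arcsin(n[2])),'at',g,'zmax',B[:,2].max(), len(B))
# rotor lid notches
u,P=cloud(W);x0=np.array([.4890,-.3571])
m=(P[:,2]>.003)&(P[:,2]<.012);Q=P[m][:,:2]-x0;r=np.hypot(*Q.T);a=np.degrees(np.arctan2(Q[:,1],Q[:,0]))
k=(r>.051)&(r<.06)
h,_=np.histogram(a[k]%90,bins=30,range=(0,90));print(h)
k2=(P[:,2]>.03)&(P[:,2]<.045)&(np.hypot(*(P[:,:2]-x0).T)<.04);b=P[k2][:,:2];b=b-b.mean(0);v=np.linalg.svd(b,full_matrices=False)[2][0];print('bar',np.degrees(np.arctan2(v[1],v[0])))
```

```text
lugs [[0.5497 0.078 ]
 [0.5169 0.0109]
 [0.4491 0.0443]
 [0.4827 0.111 ]] c [0.4996 0.0611] r [0.0529 0.053  0.0532 0.0527] ang mod90 [18.6713 18.9814 18.3324 18.6684]
depth lugs 114
31 [0.5508 0.0794 0.0897]
29 [0.5163 0.012  0.0901]
27 [0.449  0.0455 0.0904]
27 [0.4829 0.1133 0.0902]
bowl [0.4995 0.0625 0.0712]
deck ((0.4505656361579895, 0.053237900137901306), (0.35991770029067993, 0.833996593952179), 74.74456024169922) 0.12175493212280013
cover n [-0.2513  0.9587 -0.1335] yaw 104.68826040844782 tilt z -7.670265700427237 at [0.4783 0.1809 0.2825] zmax 0.344188217110892 19009
[52 53 49 55 53 53 56 53 51 49 51 48 56 52 54 49 51 48 54 49 54 54 25  0
  0  0  0 18 53 47]
bar 160.7503981925401
```

```bash
cat >> h.py <<'E'
def go(x,y,z,yaw):
    s=get_state(); R=s['tcp_rot']; d=R.T@(np.array([x,y,z])-s['ee_pos'])/.4
    y0=np.degrees(np.arctan2(R[1,0],R[0,0])); t=(y0-yaw+180)%360-180
    print('at',s['ee_pos'].round(4),'yaw',round(y0,2),'lin',d.round(4),'turn',round(t/np.degrees(.5),4))
E
python3 -c "
from h import *
go(.4889,-.3571,.20,-19.2)"
```

```text
at [0.4632 0.0456 0.4201] yaw 26.15 lin [-0.3859  0.9322  0.5501] turn 1.583
```

Request:
{"op": "drive_tool", "data": {"steps": [{"linear": [-0.386, 0.932, 0.3], "turn": 1, "claw": 1}, {"linear": [-0.386, 0.932, 0.3], "turn": 1, "claw": 1}, {"linear": [-0.386, 0.932, 0.3], "turn": 1, "claw": 1}, {"linear": [-0.386, 0.932, 0.3], "turn": 1, "claw": 1}, {"linear": [-0.386, 0.932, 0.55], "turn": 1, "claw": 1}, {"linear": [-0.386, 0.932, 0.55], "turn": 1, "claw": 1}, {"linear": [-0.386, 0.932, 0.55], "turn": 1, "claw": 1}, {"linear": [-0.386, 0.932, 0.55], "turn": 1, "claw": 1}, {"linear": [-0.386, 0.932, 0.55], "turn": 1, "claw": 1}, {"linear": [-0.386, 0.932, 0.55], "turn": 1, "claw": 1}, {"linear": [-0.386, 0.932, 0.55], "turn": 1, "claw": 1}, {"linear": [-0.386, 0.932, 0.55], "turn": 1, "claw": 1}]}}

```text
clock: 4.25
ee_pos: [0.4864, -0.3612, 0.1956]
tcp_rot: [[0.999, -0.047, -0.005], [-0.047, -0.999, 0.001], [-0.005, -0.001, -1.0]]
contact_force: [-1.7, 1.0, -0.0]
grip_width: 0.094
grip_force: 0.0
```

Request:
{"op": "drive_tool", "data": {"steps": [{"linear": [0, 0, 0], "turn": 0.583, "claw": 1}, {"linear": [0, 0, 0], "turn": 0.583, "claw": 1}, {"linear": [0, 0, 0], "turn": 0.583, "claw": 1}, {"linear": [0, 0, 0], "turn": 0.583, "claw": 1}, {"linear": [0, 0, 0], "turn": 0.583, "claw": 1}]}}

```text
clock: 4.67
ee_pos: [0.4895, -0.3559, 0.2002]
tcp_rot: [[0.946, -0.325, -0.0], [-0.325, -0.946, 0.0], [-0.0, 0.0, -1.0]]
contact_force: [-0.5, -0.6, 0.4]
grip_width: 0.0941
grip_force: 0.0
```

Run:
```python
from h import *
np.set_printoptions(precision=4,suppress=True)
C=imaging.camera('wrist');save(C,'w3.png');s=get_state();print(s['ee_pos'],s['joint_positions'])
u,P=cloud(C);x0=np.array([.4890,-.3571]);r=np.hypot(*(P[:,:2]-x0).T)
k=(P[:,2]>.03)&(P[:,2]<.045)&(r<.035);b=P[k];print(k.sum(),b.mean(0),cv2.minAreaRect(b[:,:2].astype(np.float32)))
Q=P[(P[:,2]>.002)&(P[:,2]<.012)&(r<.08)];print(cv2.minEnclosingCircle(Q[:,:2].astype(np.float32)))
go(.4889,-.3571,.034,-19.2)
```

```text
[ 0.4896 -0.3559  0.2003] [ 31.9337  19.2959  -2.5189 102.5024   0.98    58.2258 -79.9201]
978 [ 0.4908 -0.3577  0.037 ] ((0.48999232053756714, -0.3571656048297882), (0.015735803171992302, 0.052931077778339386), 71.3664779663086)
((0.4927712380886078, -0.3497633934020996), 0.07027687877416611)
at [ 0.4896 -0.3559  0.2003] yaw -18.96 lin [-0.0006  0.0035  0.4158] turn 0.0084
```

View pics/w3.png

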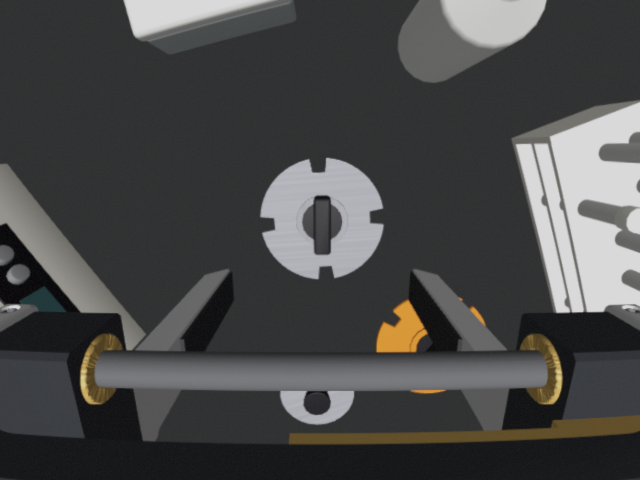

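The close-up shows the silver lid at (322,218), its bar lying along the tool x axis at (322,225), with the orange lid clear of it at (430,345). I'll flip the wrist 180° so joint 7 has room for the clockwise knob turn.

Request:
{"op": "drive_tool", "data": {"steps": [{"linear": [0, 0, 0], "turn": -0.9, "claw": 1}, {"linear": [0, 0, 0], "turn": -0.9, "claw": 1}, {"linear": [0, 0, 0], "turn": -0.9, "claw": 1}, {"linear": [0, 0, 0], "turn": -0.9, "claw": 1}]}}

```text
clock: 5.05
ee_pos: [0.4896, -0.3558, 0.2004]
tcp_rot: [[0.992, 0.126, 0.0], [0.126, -0.992, -0.0], [0.0, 0.0, -1.0]]
contact_force: [0.6, 0.6, -0.7]
grip_width: 0.0939
grip_force: 0.0
```

Request:
{"op": "drive_tool", "data": {"steps": [{"linear": [0, 0, 0], "turn": -0.9, "claw": 1}, {"linear": [0, 0, 0], "turn": -0.9, "claw": 1}, {"linear": [0, 0, 0], "turn": -0.9, "claw": 1}, {"linear": [0, 0, 0], "turn": -0.9, "claw": 1}]}}

```text
clock: 5.38
ee_pos: [0.4896, -0.3558, 0.2004]
tcp_rot: [[0.839, 0.545, 0.0], [0.545, -0.839, -0.0], [0.0, 0.0, -1.0]]
contact_force: [0.0, 0.9, -0.3]
grip_width: 0.0942
grip_force: 0.0
```

Request:
{"op": "drive_tool", "data": {"steps": [{"linear": [0, 0, 0], "turn": -0.9, "claw": 1}, {"linear": [0, 0, 0], "turn": -0.9, "claw": 1}, {"linear": [0, 0, 0], "turn": -0.9, "claw": 1}, {"linear": [0, 0, 0], "turn": -0.9, "claw": 1}]}}

```text
clock: 5.72
ee_pos: [0.4896, -0.3558, 0.2004]
tcp_rot: [[0.518, 0.855, 0.0], [0.855, -0.518, -0.0], [0.0, 0.0, -1.0]]
contact_force: [0.7, 0.0, 0.2]
grip_width: 0.0939
grip_force: 0.0
```

Request:
{"op": "drive_tool", "data": {"steps": [{"linear": [0, 0, 0], "turn": -0.9, "claw": 1}, {"linear": [0, 0, 0], "turn": -0.9, "claw": 1}, {"linear": [0, 0, 0], "turn": -0.9, "claw": 1}, {"linear": [0, 0, 0], "turn": -0.9, "claw": 1}]}}

```text
clock: 6.05
ee_pos: [0.4896, -0.3559, 0.2004]
tcp_rot: [[0.095, 0.996, 0.0], [0.996, -0.095, -0.0], [-0.0, 0.0, -1.0]]
contact_force: [-0.2, 0.2, -0.4]
grip_width: 0.0943
grip_force: 0.0
```

Request:
{"op": "drive_tool", "data": {"steps": [{"linear": [0, 0, 0], "turn": -0.9, "claw": 1}, {"linear": [0, 0, 0], "turn": -0.9, "claw": 1}, {"linear": [0, 0, 0], "turn": -0.9, "claw": 1}, {"linear": [0, 0, 0], "turn": -0.9, "claw": 1}]}}

```text
clock: 6.38
ee_pos: [0.4896, -0.3559, 0.2004]
tcp_rot: [[-0.348, 0.938, 0.0], [0.938, 0.348, -0.0], [-0.0, 0.0, -1.0]]
contact_force: [0.3, 0.4, 0.3]
grip_width: 0.0939
grip_force: 0.0
```

Request:
{"op": "drive_tool", "data": {"steps": [{"linear": [0, 0, 0], "turn": -0.9, "claw": 1}, {"linear": [0, 0, 0], "turn": -0.9, "claw": 1}, {"linear": [0, 0, 0], "turn": -0.9, "claw": 1}, {"linear": [0, 0, 0], "turn": -0.9, "claw": 1}]}}

```text
clock: 6.72
ee_pos: [0.4896, -0.3559, 0.2004]
tcp_rot: [[-0.721, 0.693, 0.0], [0.693, 0.721, -0.0], [-0.0, -0.0, -1.0]]
contact_force: [0.0, -0.8, -1.0]
grip_width: 0.0937
grip_force: 0.0
```

Request:
{"op": "drive_tool", "data": {"steps": [{"linear": [0, 0, 0], "turn": -0.877, "claw": 1}, {"linear": [0, 0, 0], "turn": -0.877, "claw": 1}, {"linear": [0, 0, 0], "turn": -0.877, "claw": 1}, {"linear": [0, 0, 0], "turn": -0.877, "claw": 1}, {"linear": [0, 0, 0], "turn": -0.877, "claw": 1}, {"linear": [0, 0, 0], "turn": -0.877, "claw": 1}]}}

```text
clock: 7.22
ee_pos: [0.4896, -0.3559, 0.2004]
tcp_rot: [[-0.944, 0.331, 0.0], [0.331, 0.944, 0.0], [-0.0, 0.0, -1.0]]
contact_force: [0.2, 0.0, 0.1]
grip_width: 0.0938
grip_force: 0.0
```

Run:
```python
from h import *
np.set_printoptions(precision=4,suppress=True)
C=imaging.camera('wrist');s=get_state();print(s['ee_pos'],s['joint_positions'],s['clock'])
u,P=cloud(C);x0=np.array([.4895,-.3571]);r=np.hypot(*(P[:,:2]-x0).T)
k=(P[:,2]>.03)&(P[:,2]<.045)&(r<.035);b=P[k];print(k.sum(),cv2.minAreaRect(b[:,:2].astype(np.float32)))
go(.4895,-.3571,.034,160.8)
```

```text
[ 0.4896 -0.3559  0.2004] [ 58.1225  23.0322 -36.0431 100.8827  15.2546  61.0187  87.4095] 7.2667
962 ((0.48962584137916565, -0.3579961061477661), (0.015103419311344624, 0.05454326421022415), 70.82798767089844)
at [ 0.4896 -0.3559  0.2004] yaw 160.62 lin [-0.0007 -0.0031  0.4159] turn -0.0062
```

Request:
{"op": "drive_tool", "data": {"steps": [{"linear": [0, -0.0035, 0.1], "turn": 0, "claw": 1}, {"linear": [0, -0.0035, 0.2], "turn": 0, "claw": 1}, {"linear": [0, -0.0035, 0.3], "turn": 0, "claw": 1}, {"linear": [0, -0.0035, 0.37], "turn": 0, "claw": 1}, {"linear": [0, -0.0035, 0.4], "turn": 0, "claw": 1}, {"linear": [0, -0.0035, 0.415], "turn": 0, "claw": 1}, {"linear": [0, -0.0035, 0.415], "turn": 0, "claw": 1}, {"linear": [0, -0.0035, 0.415], "turn": 0, "claw": 1}]}}

```text
clock: 7.93
ee_pos: [0.4902, -0.3574, 0.0358]
tcp_rot: [[-0.944, 0.33, 0.001], [0.33, 0.944, -0.001], [-0.002, -0.0, -1.0]]
contact_force: [0.4, -0.3, 0.4]
grip_width: 0.0939
grip_force: 0.0
```

Request:
{"op": "drive_tool", "data": {"force": 30, "steps": [{"linear": [0, 0, 0], "turn": 0, "claw": -1}, {"linear": [0, 0, 0], "turn": 0, "claw": -1}, {"linear": [0, 0, 0], "turn": 0, "claw": -1}, {"linear": [0, 0, 0], "turn": 0, "claw": -1}, {"linear": [0, 0, 0], "turn": 0, "claw": -1}, {"linear": [0, 0, 0], "turn": 0, "claw": -1}, {"linear": [0, 0, 0], "turn": 0, "claw": -1}, {"linear": [0, 0, 0], "turn": 0, "claw": -1}, {"linear": [0, 0, 0], "turn": 0, "claw": -1}, {"linear": [0, 0, 0], "turn": 0, "claw": -1}, {"linear": [0, 0, 0], "turn": 0, "claw": -1}, {"linear": [0, 0, 0], "turn": 0, "claw": -1}]}}

```text
clock: 8.93
ee_pos: [0.4893, -0.357, 0.0343]
tcp_rot: [[-0.944, 0.33, -0.0], [0.33, 0.944, 0.0], [0.0, 0.0, -1.0]]
contact_force: [-1.0, -0.3, 0.4]
grip_width: 0.0171
grip_force: 0.0
```

Request:
{"op": "drive_tool", "data": {"steps": [{"linear": [0, 0, 0], "turn": 0, "claw": -1}, {"linear": [0, 0, 0], "turn": 0, "claw": -1}, {"linear": [0, 0, 0], "turn": 0, "claw": -1}, {"linear": [0, 0, -0.05], "turn": 0, "claw": -1}, {"linear": [0, 0, -0.15], "turn": 0, "claw": -1}, {"linear": [0, 0, -0.25], "turn": 0, "claw": -1}, {"linear": [0, 0, -0.35], "turn": 0, "claw": -1}, {"linear": [0, 0, -0.45], "turn": 0, "claw": -1}, {"linear": [0, 0, -0.5], "turn": 0, "claw": -1}, {"linear": [0, 0, -0.5], "turn": 0, "claw": -1}, {"linear": [0, 0, -0.5], "turn": 0, "claw": -1}, {"linear": [0, 0, -0.5], "turn": 0, "claw": -1}]}}

```text
clock: 9.93
ee_pos: [0.4886, -0.3568, 0.2331]
tcp_rot: [[-0.944, 0.33, -0.001], [0.33, 0.944, 0.001], [0.002, 0.0, -1.0]]
contact_force: [-0.0, 0.6, -3.7]
grip_width: 0.0157
grip_force: 30.0
```

Run:
```python
from h import *
np.set_printoptions(precision=4,suppress=True)
C=imaging.camera('wrist');s=get_state();np.save('w4.npy',C,allow_pickle=True)
u,P=cloud(C);e=s['ee_pos'];R=s['tcp_rot']
m=(abs(P[:,2]-(e[2]-.028))<.005)&(np.hypot(*(P[:,:2]-e[:2]).T)<.075);Q=((P-e)@R)[m]
print(m.sum(),Q.min(0),Q.max(0)); save(C,'w4.png')
f=None
from scipy.optimize import least_squares
a=np.arctan2(Q[:,1],Q[:,0]);r=np.hypot(Q[:,0],Q[:,1]);E=[]
for t in np.arange(-np.pi,np.pi,.05):
  k=(a>=t)&(a<t+.05)
  if k.sum()>5 and r[k].max()>.055:E.append(Q[k][np.argmax(r[k]),:2])
E=np.array(E);f=least_squares(lambda p:np.hypot(*(E-p[:2]).T)-p[2],[0,0,.062],loss='soft_l1',f_scale=.0005);print('lid centre in tool',f.x,len(E))
Q=Q[:,:2]-f.x[:2];r=np.hypot(*Q.T);k=(r>.051)&(r<.06);aa=np.degrees(np.arctan2(Q[:,1],Q[:,0]))[k]
h,_=np.histogram(aa,bins=120,range=(-180,180));print(h)
go(.4997,.0622,.22,194.3)
```

```text
20092 [-0.0455 -0.0619  0.023 ] [0.0611 0.0617 0.033 ]
lid centre in tool [-0.0004 -0.0004  0.0617] 68
[  0   0   0   0   0   0   0   0   0   0   0   0   0   0   0   0   0   0
   0   0   0   0  21  69  75  85  23   0   0   0   0  77  77  78  81  86
  82  88  78  90  88  89  84  89  92  93  88  94  94  95  93  92  95  97
  98  98   0   0   0   0   0  83  97  97  95  97  96  95  95  94  91  97
  90  88  96  86  92  91  84  91  85  85  83  87  79  88   7   0   0   0
   0 107  72  74  75  75  70  21   0   0   0   0   0   0   0   0   0   0
   0   0   0   0   0   0   0   0   0   0   0   0]
at [ 0.4885 -0.3567  0.2327] yaw 160.76 lin [0.3186 0.9979 0.0331] turn -1.1708
```

View pics/w4.png

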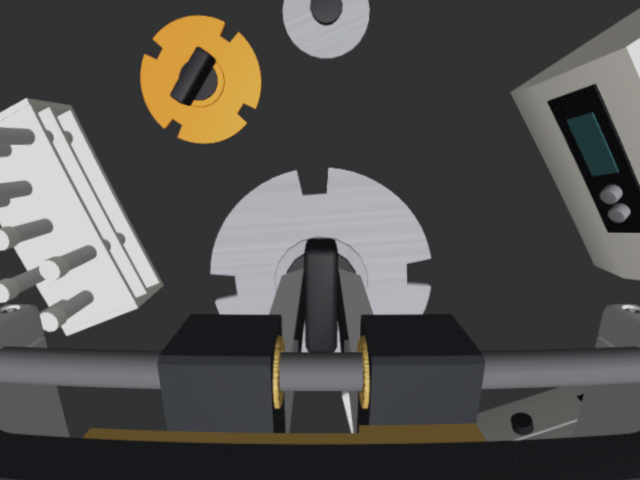

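The lid hangs level in the grip, and its notches are 4.5° from the bar. Carrying it over the rotor.

Request:
{"op": "drive_tool", "data": {"steps": [{"linear": [0.318, 0.998, 0.03], "turn": -1, "claw": -1}, {"linear": [0.318, 0.998, 0.03], "turn": -1, "claw": -1}, {"linear": [0.318, 0.998, 0.03], "turn": -1, "claw": -1}, {"linear": [0.318, 0.998, 0.03], "turn": -1, "claw": -1}, {"linear": [0.318, 0.998, 0.03], "turn": -1, "claw": -1}, {"linear": [0.318, 0.998, 0.03], "turn": -1, "claw": -1}, {"linear": [0.318, 0.998, 0.03], "turn": -1, "claw": -1}, {"linear": [0.318, 0.998, 0.03], "turn": -1, "claw": -1}, {"linear": [0.318, 0.998, 0.03], "turn": -1, "claw": -1}, {"linear": [0.318, 0.998, 0.03], "turn": -1, "claw": -1}, {"linear": [0.318, 0.998, 0.03], "turn": -1, "claw": -1}, {"linear": [0.318, 0.998, 0.03], "turn": -1, "claw": -1}]}}

```text
clock: 10.98
ee_pos: [0.4999, 0.0647, 0.2212]
tcp_rot: [[-0.986, -0.169, -0.002], [-0.169, 0.986, 0.001], [0.002, 0.001, -1.0]]
contact_force: [0.3, -1.2, -2.5]
grip_width: 0.0158
grip_force: 30.0
```

Request:
{"op": "drive_tool", "data": {"steps": [{"linear": [0, 0, 0], "turn": -0.167, "claw": -1}, {"linear": [0, 0, 0], "turn": -0.167, "claw": -1}, {"linear": [0, 0, 0], "turn": -0.167, "claw": -1}, {"linear": [0, 0, 0], "turn": -0.167, "claw": -1}]}}

```text
clock: 11.32
ee_pos: [0.5006, 0.0608, 0.2218]
tcp_rot: [[-0.97, -0.241, -0.001], [-0.241, 0.97, 0.0], [0.001, 0.0, -1.0]]
contact_force: [-0.2, -0.4, -2.8]
grip_width: 0.0156
grip_force: 30.0
```

Run:
```python
from h import *
np.set_printoptions(precision=4,suppress=True)
s=get_state();print(s['joint_positions'],s['clock'],s['contact_force'])
go(.4997,.0622,.122,194.2)
```

```text
[ 33.7011  15.4818 -55.062  111.1658  14.5144  60.6668  76.3702] 11.3167 [-0.1984 -0.3792 -2.7584]
at [0.5006 0.0608 0.2218] yaw -166.03 lin [0.0012 0.004  0.2496] turn -0.0081
```

Request:
{"op": "drive_tool", "data": {"steps": [{"linear": [0.001, 0.004, 0.06], "turn": 0, "claw": -1}, {"linear": [0.001, 0.004, 0.12], "turn": 0, "claw": -1}, {"linear": [0.001, 0.004, 0.18], "turn": 0, "claw": -1}, {"linear": [0.001, 0.004, 0.22], "turn": 0, "claw": -1}, {"linear": [0.001, 0.004, 0.23], "turn": 0, "claw": -1}, {"linear": [0.001, 0.004, 0.24], "turn": 0, "claw": -1}, {"linear": [0.001, 0.004, 0.245], "turn": 0, "claw": -1}, {"linear": [0.001, 0.004, 0.25], "turn": 0, "claw": -1}, {"linear": [0.001, 0.004, 0.255], "turn": 0, "claw": -1}, {"linear": [0.001, 0.004, 0.259], "turn": 0, "claw": -1}, {"linear": [0.001, 0.004, 0.259], "turn": 0, "claw": -1}, {"linear": [0.001, 0.004, 0.259], "turn": 0, "claw": -1}]}}

```text
clock: 12.32
ee_pos: [0.5001, 0.0632, 0.1189]
tcp_rot: [[-0.97, -0.245, 0.0], [-0.245, 0.97, -0.0], [-0.0, -0.0, -1.0]]
contact_force: [-0.1, -0.1, -1.8]
grip_width: 0.0155
grip_force: 30.0
```

Run:
```python
from h import *
np.set_printoptions(precision=4,suppress=True)
s=get_state();print(s['contact_force'],s['torque']);go(.4997,.0622,.118,194.2)
C=imaging.camera('wrist');u,P=cloud(C);e=s['ee_pos']
r=np.hypot(*(P[:,:2]-e[:2]).T)
m=(r<.058)&(r>.03)&(P[:,2]<.11)&(P[:,2]>.07)
q=P[m];print(m.sum(),np.percentile(q[:,2],[5,25,50,75,95]))
A=np.c_[q[:,:2]-e[:2],np.ones(len(q))];k=abs(q[:,2]-np.median(q[:,2]))<.006;print(np.linalg.lstsq(A[k],q[k][:,2],rcond=None)[0])
```

```text
[-0.1382 -0.0762 -1.8498] [ 0.1169 -0.1879 -0.0251]
at [0.5001 0.0632 0.1189] yaw -165.82 lin [ 0.0016 -0.0023  0.0023] turn -0.0008
16257 [0.0882 0.0895 0.0899 0.0904 0.091 ]
[-0.0009  0.      0.0899]
```

The lid top reads 0.0899 m, so it has dropped flat over the lugs. I'll settle it, then turn the knob clockwise.

Request:
{"op": "drive_tool", "data": {"steps": [{"linear": [0, 0, 0.003], "turn": 0, "claw": -1}, {"linear": [0, 0, 0.003], "turn": 0, "claw": -1}, {"linear": [0, 0, 0.003], "turn": 0, "claw": -1}, {"linear": [0, 0, 0.003], "turn": 0, "claw": -1}, {"linear": [0, 0, 0.003], "turn": 0, "claw": -1}]}}

```text
clock: 12.78
ee_pos: [0.5002, 0.0633, 0.1181]
tcp_rot: [[-0.97, -0.245, 0.001], [-0.245, 0.97, -0.0], [-0.001, -0.0, -1.0]]
contact_force: [-4.0, -1.1, 10.3]
grip_width: 0.0157
grip_force: 30.0
```

Request:
{"op": "drive_tool", "data": {"steps": [{"linear": [0, 0, 0], "turn": 0.2, "claw": -1}, {"linear": [0, 0, 0], "turn": 0.4, "claw": -1}, {"linear": [0, 0, 0], "turn": 0.6, "claw": -1}, {"linear": [0, 0, 0], "turn": 0.8, "claw": -1}, {"linear": [0, 0, 0], "turn": 1, "claw": -1}, {"linear": [0, 0, 0], "turn": 1, "claw": -1}]}}

```text
clock: 13.28
ee_pos: [0.5003, 0.0636, 0.1182]
tcp_rot: [[-0.967, 0.256, 0.001], [0.256, 0.967, -0.0], [-0.001, 0.0, -1.0]]
contact_force: [-1.9, 0.6, 9.2]
grip_width: 0.0157
grip_force: 30.0
```

Run:
```python
from h import *
np.set_printoptions(precision=4,suppress=True)
s=get_state();print(s['contact_force'],s['torque'],s['joint_positions'],s['clock']);go(.4997,.0622,.118,61)
C=imaging.camera('wrist');save(C,'w5.png')
```

```text
[-1.8706  0.6152  9.1864] [0.0324 0.4847 0.001 ] [ 22.7278  21.5425 -44.2082 117.2773  19.976   48.6433  42.2492] 13.2833
at [0.5003 0.0636 0.1182] yaw 165.15 lin [ 0.0004 -0.0038  0.0004] turn 3.6356
```

View pics/w5.png

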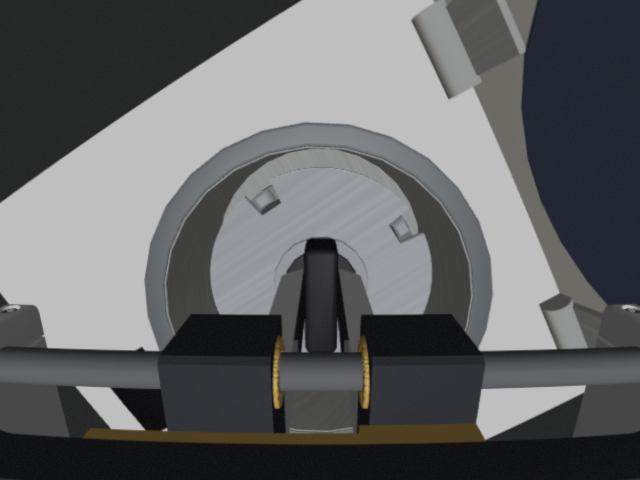

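The lugs poke through the notches at (264,200) and (403,228), and the bar turned while the lid stayed put. I'll continue the turn.

Request:
{"op": "drive_tool", "data": {"steps": [{"linear": [0, 0, 0], "turn": 0.2, "claw": -1}, {"linear": [0, 0, 0], "turn": 0.4, "claw": -1}, {"linear": [0, 0, 0], "turn": 0.6, "claw": -1}, {"linear": [0, 0, 0], "turn": 0.8, "claw": -1}, {"linear": [0, 0, 0], "turn": 1, "claw": -1}, {"linear": [0, 0, 0], "turn": 1, "claw": -1}]}}

```text
clock: 13.83
ee_pos: [0.5004, 0.0638, 0.1182]
tcp_rot: [[-0.726, 0.688, 0.001], [0.688, 0.726, 0.0], [-0.001, 0.001, -1.0]]
contact_force: [-2.3, 1.4, 6.9]
grip_width: 0.0156
grip_force: 30.0
```

Request:
{"op": "drive_tool", "data": {"steps": [{"linear": [0, 0, 0], "turn": 0.2, "claw": -1}, {"linear": [0, 0, 0], "turn": 0.4, "claw": -1}, {"linear": [0, 0, 0], "turn": 0.6, "claw": -1}, {"linear": [0, 0, 0], "turn": 0.8, "claw": -1}, {"linear": [0, 0, 0], "turn": 1, "claw": -1}, {"linear": [0, 0, 0], "turn": 1, "claw": -1}]}}

```text
clock: 14.33
ee_pos: [0.5006, 0.0639, 0.1181]
tcp_rot: [[-0.308, 0.951, 0.002], [0.951, 0.308, 0.0], [-0.0, 0.002, -1.0]]
contact_force: [-0.0, 1.9, 6.5]
grip_width: 0.0163
grip_force: 30.0
```

Request:
{"op": "drive_tool", "data": {"steps": [{"linear": [0, 0, 0], "turn": 0.2, "claw": -1}, {"linear": [0, 0, 0], "turn": 0.4, "claw": -1}, {"linear": [0, 0, 0], "turn": 0.6, "claw": -1}, {"linear": [0, 0, 0], "turn": 0.8, "claw": -1}, {"linear": [0, 0, 0], "turn": 1, "claw": -1}, {"linear": [0, 0, 0], "turn": 1, "claw": -1}]}}

```text
clock: 14.83
ee_pos: [0.5008, 0.0639, 0.1181]
tcp_rot: [[0.183, 0.983, 0.002], [0.983, -0.183, 0.001], [0.001, 0.002, -1.0]]
contact_force: [0.1, 2.2, 5.7]
grip_width: 0.0156
grip_force: 30.0
```

Run:
```python
from h import *
np.set_printoptions(precision=4,suppress=True)
s=get_state();print(s['contact_force'],s['torque'],s['joint_positions'],s['clock']);go(.4997,.0622,.118,61)
```

```text
[0.1417 2.2166 5.7059] [ 0.48   -0.4261 -0.051 ] [  8.184   18.0827 -26.5438 118.0244  11.0908  46.1187 -35.4927] 14.8333
at [0.5008 0.0639 0.1181] yaw 79.45 lin [-0.0047 -0.002   0.0003] turn 0.6439
```

Request:
{"op": "drive_tool", "data": {"steps": [{"linear": [0, 0, 0], "turn": 0.2, "claw": -1}, {"linear": [0, 0, 0], "turn": 0.4, "claw": -1}, {"linear": [0, 0, 0], "turn": 0.55, "claw": -1}, {"linear": [0, 0, 0], "turn": 0.63, "claw": -1}, {"linear": [0, 0, 0], "turn": 0.68, "claw": -1}, {"linear": [0, 0, 0], "turn": 0.7, "claw": -1}, {"linear": [0, 0, 0], "turn": 0.7, "claw": -1}, {"linear": [0, 0, 0], "turn": 0.7, "claw": -1}]}}

```text
clock: 15.5
ee_pos: [0.5009, 0.0638, 0.1181]
tcp_rot: [[0.502, 0.865, 0.002], [0.865, -0.502, 0.0], [0.001, 0.001, -1.0]]
contact_force: [1.4, 2.2, 6.5]
grip_width: 0.016
grip_force: 30.0
```

Run:
```python
from h import *
np.set_printoptions(precision=4,suppress=True)
s=get_state();print(s['contact_force'],s['torque'],s['clock']);go(.4997,.0622,.118,61)
```

```text
[1.4214 2.1725 6.4879] [ 0.3353 -0.3447  0.1131] 15.5
at [0.5009 0.0638 0.1181] yaw 59.84 lin [-0.0049 -0.0006  0.0004] turn -0.0404
```

Request:
{"op": "drive_tool", "data": {"steps": [{"linear": [0, 0, 0], "turn": 0.05, "claw": -1}, {"linear": [0, 0, 0], "turn": 0.1, "claw": -1}, {"linear": [0, 0, 0], "turn": 0.1, "claw": -1}, {"linear": [0, 0, 0], "turn": 0.1, "claw": -1}]}}

```text
clock: 15.83
ee_pos: [0.5008, 0.0636, 0.1181]
tcp_rot: [[0.545, 0.838, 0.002], [0.838, -0.545, 0.0], [0.001, 0.001, -1.0]]
contact_force: [0.8, 1.0, 8.5]
grip_width: 0.0155
grip_force: 30.0
```

Run:
```python
from h import *
np.set_printoptions(precision=4,suppress=True)
s=get_state();print(s['contact_force'],s['torque'],s['clock']);go(.4997,.0622,.118,61)
C=imaging.camera('wrist');u,P=cloud(C);e=s['ee_pos']
rr=P[:,:2]-e[:2];r=np.hypot(*rr.T);m=(r<.06)&(r>.051)&(P[:,2]<.0925)&(P[:,2]>.0885)
a=np.degrees(np.arctan2(rr[:,1],rr[:,0]));h,_=np.histogram(a[m],bins=120,range=(-180,180));print(h)
save(C,'w6.png')
```

```text
[0.8433 1.0487 8.4893] [ 0.1966 -0.2303  0.3466] 15.8333
at [0.5008 0.0636 0.1181] yaw 56.97 lin [-0.0045 -0.0004  0.0004] turn -0.1406
[ 0  0  0  0  0  0  0  0  0  0  0  0  0  0  0  0  0  0  0  0  0  0  0  0
  0  0  0  0  0  0  0  0  0  0  0  0  0  0  0  0  1 24 70 63 66 68 68 72
 63 81 70 74 74 71 75 80 75 76 73 82 75 80 33  3 33 42 20 31 85 85 82 90
 84 82 87 82 82 85 98 87 90 91 83 86 83 85 86 84 87 86 89 82 69  0 15 48
 33 17 83 78 76 78 78 77 69 76 76 69 74 68 68 71 61 66 67 63 28  0  0  0]
```

View pics/w6.png

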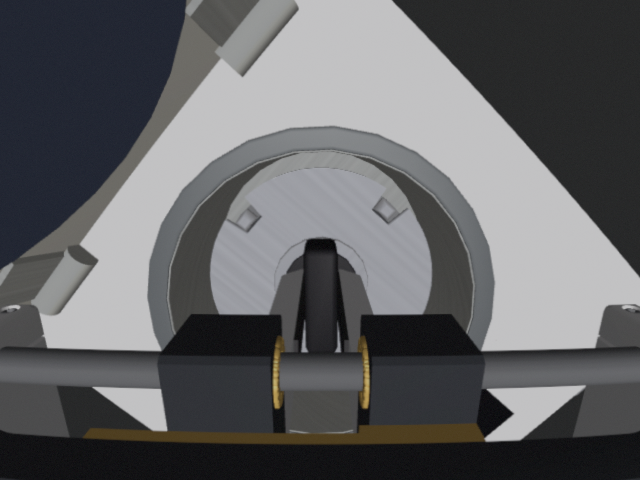

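Wrist torque reached 0.35 N·m, which is the brake's slip torque. The bar is about 138° from its zero (2.41 rad), and the lid is still seated with lugs visible at (248,219) and (387,209). So the knob is tight; I'll release it and rise.

Request:
{"op": "drive_tool", "data": {"steps": [{"linear": [0, 0, 0], "turn": 0, "claw": -0.2}, {"linear": [0, 0, 0], "turn": 0, "claw": -0.2}, {"linear": [0, 0, 0], "turn": 0, "claw": -0.2}, {"linear": [0, 0, 0], "turn": 0, "claw": -0.2}, {"linear": [0, 0, 0], "turn": 0, "claw": -0.2}, {"linear": [0, 0, 0], "turn": 0, "claw": -0.2}]}}

```text
clock: 16.38
ee_pos: [0.4999, 0.0632, 0.1174]
tcp_rot: [[0.549, 0.836, -0.0], [0.836, -0.549, -0.0], [-0.0, -0.0, -1.0]]
contact_force: [0.1, 0.5, 0.6]
grip_width: 0.0376
grip_force: 0.0
```

Request:
{"op": "drive_tool", "data": {"steps": [{"linear": [0, 0, -0.03], "turn": 0, "claw": -0.2}, {"linear": [0, 0, -0.1], "turn": 0, "claw": -0.2}, {"linear": [0, 0, -0.2], "turn": 0, "claw": -0.2}, {"linear": [0, 0, -0.83], "turn": 0, "claw": -0.2}, {"linear": [0, 0, -0.83], "turn": 0, "claw": -0.2}, {"linear": [0, 0, -0.83], "turn": 0, "claw": -0.2}, {"linear": [0, 0, -0.83], "turn": -0.2, "claw": -0.2}, {"linear": [0, 0, -0.83], "turn": -0.4, "claw": -0.2}, {"linear": [0, 0, -0.83], "turn": -0.6, "claw": -0.2}, {"linear": [0, 0, -0.83], "turn": -0.8, "claw": -0.2}, {"linear": [0, 0, -0.83], "turn": -0.8, "claw": -1}, {"linear": [0, 0, -0.83], "turn": -0.8, "claw": -1}]}}

```text
clock: 17.38
ee_pos: [0.4998, 0.0632, 0.449]
tcp_rot: [[0.183, 0.983, -0.0], [0.983, -0.183, -0.0], [-0.0, -0.0, -1.0]]
contact_force: [0.1, -0.2, -0.1]
grip_width: 0.0274
grip_force: 0.0
```

Request:
{"op": "drive_tool", "data": {"steps": [{"linear": [0, 0, 0], "turn": -0.86, "claw": -1}, {"linear": [0, 0, 0], "turn": -0.86, "claw": -1}, {"linear": [0, 0, 0], "turn": -0.86, "claw": -1}, {"linear": [0, 0, 0], "turn": -0.86, "claw": -1}, {"linear": [0, 0, 0], "turn": -0.86, "claw": -1}]}}

```text
clock: 17.8
ee_pos: [0.4995, 0.0631, 0.4478]
tcp_rot: [[-0.246, 0.969, -0.003], [0.969, 0.246, -0.0], [0.0, -0.003, -1.0]]
contact_force: [-0.5, -0.3, 0.5]
grip_width: 0.0004
grip_force: 0.0
```

Run:
```python
from h import *
np.set_printoptions(precision=4,suppress=True)
s=get_state();print(s['contact_force'],s['joint_positions'],s['clock'],s['grip_width'])
c=np.array([np.cos(np.radians(104.7)),np.sin(np.radians(104.7))]);O=np.array([.5000,.0630])
go(*(O+.205*c),.45,104.7);go(*(O+.205*c),.34,104.7)
W=imaging.camera('top');u,P=cloud(W)
C=imaging.camera('wrist');u,P=cloud(C)
rr=P[:,:2]-O;b=rr@c;l=rr@np.array([c[1],-c[0]])
for lo in np.arange(.12,.36,.03):
  m=(abs(l)<.1)&(abs(l)>.03)&(P[:,2]>lo)&(P[:,2]<lo+.03)&(b>.08);print(round(lo,2),m.sum(),np.percentile(b[m],[1,50,99]) if m.sum()>9 else '')
r=np.hypot(*rr.T);m=(r<.055)&(r>.03);print('lid top',np.percentile(P[m][:,2],[5,50,95]))
```

```text
[-0.5008 -0.2889  0.4665] [  8.8023   2.1918 -23.9655  93.0046   0.8678  85.1445  -1.0013] 17.8 0.00044168898218283124
at [0.4995 0.0631 0.4478] yaw 104.22 lin [ 0.5119 -0.0032 -0.0052] turn -0.0167
at [0.4995 0.0631 0.4478] yaw 104.22 lin [ 0.5118 -0.0024  0.2698] turn -0.0167
0.12 2306 [0.0803 0.0944 0.1082]
0.15 979 [0.1057 0.1101 0.1157]
0.18 1145 [0.1123 0.1168 0.1217]
0.21 1473 [0.1193 0.1231 0.1287]
0.24 2040 [0.1255 0.13   0.1352]
0.27 2987 [0.1323 0.1379 0.1421]
0.3 3692 [0.1414 0.1453 0.1488]
0.33 7601 [0.1482 0.159  0.1728]
lid top [0.0898 0.5493 0.566 ]
```

Run:
```python
from h import *
np.set_printoptions(precision=4,suppress=True)
c=np.array([np.cos(np.radians(104.7)),np.sin(np.radians(104.7))]);O=np.array([.5000,.0630])
def fit(Q):
  rng=np.random.default_rng(0);best=0
  for _ in range(300):
    A=Q[rng.choice(len(Q),3,False)];nn=np.cross(A[1]-A[0],A[2]-A[0]);nn/=np.linalg.norm(nn)+1e-12
    k=abs((Q-A[0])@nn)<.003
    if k.sum()>best: best=k.sum();kk=k
  B=Q[kk];g=B.mean(0);n=np.linalg.svd(B-g,full_matrices=False)[2][2];n*=np.sign(n[1])
  print(len(B),'yaw',np.degrees(np.arctan2(n[1],n[0])),'theta',np.degrees(np.arccos(n[2])),'g',(g[:2]-O)@c,g[2],'zmax',B[:,2].max())
for nm,w in(('wrist',1),('scene',1)):
  C=imaging.camera(nm);u,P=cloud(C);rr=P[:,:2]-O;b=rr@c;l=rr@np.array([c[1],-c[0]])
  fit(P[(P[:,2]>.14)&(P[:,2]<.4)&(abs(l)<.11)&(b>.09)&(b<.25)])
save(C,'s7.png',(220,100,320,280),2)
```

```text
20466 yaw 104.60768722891066 theta 103.81245451070325 g 0.13581771045979368 0.2771939471165243 zmax 0.3399515344398216
4295 yaw 104.3105574230035 theta 102.39540574061785 g 0.15566384481692427 0.24762752352498082 zmax 0.3351354738400435
```

View pics/s7.png

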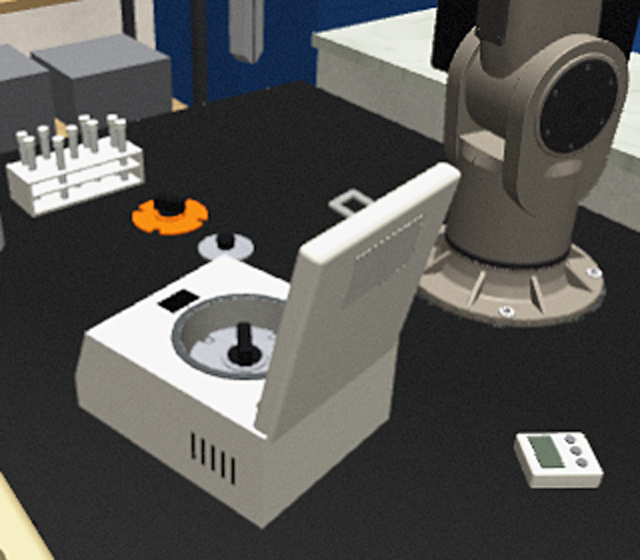

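The scene picture shows the lid seated in the bowl, knob at (245,345). The cover now leans further back at about 1.80 rad, since the gripper body nudged it. I'll move behind it.

Request:
{"op": "drive_tool", "data": {"steps": [{"linear": [0.1, -0.003, 0], "turn": -0.017, "claw": -1}, {"linear": [0.2, -0.003, 0], "turn": -0.017, "claw": -1}, {"linear": [0.3, -0.003, 0], "turn": -0.017, "claw": -1}, {"linear": [0.4, -0.003, 0], "turn": -0.017, "claw": -1}, {"linear": [0.5, -0.003, 0], "turn": -0.017, "claw": -1}, {"linear": [0.56, -0.003, 0], "turn": -0.017, "claw": -1}, {"linear": [0.56, -0.003, 0], "turn": -0.017, "claw": -1}, {"linear": [0.56, -0.003, 0.1], "turn": -0.017, "claw": -1}, {"linear": [0.56, -0.003, 0.2], "turn": -0.017, "claw": -1}, {"linear": [0.56, -0.003, 0.3], "turn": -0.017, "claw": -1}, {"linear": [0.56, -0.003, 0.32], "turn": -0.017, "claw": -1}, {"linear": [0.56, -0.003, 0.32], "turn": -0.017, "claw": -1}]}}

```text
clock: 19.0
ee_pos: [0.443, 0.2791, 0.3198]
tcp_rot: [[-0.253, 0.968, -0.004], [0.968, 0.253, -0.002], [-0.001, -0.004, -1.0]]
contact_force: [1.0, 1.1, 0.1]
grip_width: 0.0003
grip_force: 0.0
```

Run:
```python
from h import *
np.set_printoptions(precision=4,suppress=True)
s=get_state();print(s['contact_force'],s['joint_positions'],s['clock'])
c=np.array([np.cos(np.radians(104.7)),np.sin(np.radians(104.7))]);O=np.array([.5000,.0630])
e=s['ee_pos'];R=s['tcp_rot'];print(e,(e[:2]-O)@c,(e[:2]-O)@[c[1],-c[0]],np.degrees(np.arctan2(R[1,0],R[0,0])))
b0=(e[:2]-O)@c;h0=e[2]
for th in np.r_[1.55,np.arange(1.5,.05,-.1),.05,.02,0,-.01]:
  s_=.205;b=.098-s_*np.cos(th)+.032*np.sin(th)+.008;h=.126+s_*np.sin(th)+.032*np.cos(th)+.019
  print(round(th,2),((np.array([b-b0,h0-h]))/.4).round(3))
```

```text
[1.0234 1.1347 0.0745] [ -6.4348   8.6545 -36.3076 102.3225   5.3456  70.996  -29.5635] 19.0
[0.443  0.2791 0.3198] 0.2234861390861851 -0.00028338233580082334 104.63254245747233
1.55 [-0.224 -0.077]
1.5 [-0.25 -0.08]
1.4 [-0.302 -0.082]
1.3 [-0.354 -0.078]
1.2 [-0.405 -0.07 ]
1.1 [-0.455 -0.056]
1.0 [-0.503 -0.038]
0.9 [-0.55  -0.014]
0.8 [-0.593  0.014]
0.7 [-0.634  0.046]
0.6 [-0.672  0.082]
0.5 [-0.705  0.121]
0.4 [-0.735  0.164]
0.3 [-0.76   0.209]
0.2 [-0.78   0.257]
0.1 [-0.796  0.306]
0.05 [-0.802  0.331]
0.02 [-0.805  0.347]
0.0 [-0.806  0.357]
-0.01 [-0.807  0.362]
```

Request:
{"op": "drive_tool", "data": {"steps": [{"linear": [-0.05, 0, 0], "turn": 0, "claw": -1}, {"linear": [-0.1, 0, 0], "turn": 0, "claw": -1}, {"linear": [-0.13, 0, 0], "turn": 0, "claw": -1}, {"linear": [-0.17, 0, 0], "turn": 0, "claw": -1}, {"linear": [-0.21, 0, 0], "turn": 0, "claw": -1}, {"linear": [-0.25, 0, -0.02], "turn": 0, "claw": -1}, {"linear": [-0.28, 0, -0.04], "turn": 0, "claw": -1}, {"linear": [-0.31, 0, -0.06], "turn": 0, "claw": -1}, {"linear": [-0.34, 0, -0.07], "turn": 0, "claw": -1}, {"linear": [-0.37, 0, -0.072], "turn": 0, "claw": -1}, {"linear": [-0.4, 0, -0.068], "turn": 0, "claw": -1}, {"linear": [-0.405, 0, -0.068], "turn": 0, "claw": -1}]}}

```text
clock: 20.0
ee_pos: [0.4861, 0.1218, 0.3506]
tcp_rot: [[-0.252, 0.968, 0.003], [0.968, 0.252, 0.0], [-0.0, 0.003, -1.0]]
contact_force: [1.1, 0.2, 2.2]
grip_width: 0.0003
grip_force: 1.1
```

Run:
```python
from h import *
np.set_printoptions(precision=4,suppress=True)
s=get_state();print(s['contact_force'],s['joint_positions'],s['clock'],s['ee_pos'])
c=np.array([np.cos(np.radians(104.7)),np.sin(np.radians(104.7))]);O=np.array([.5000,.0630])
for nm in('wrist','scene'):
  C=imaging.camera(nm);u,P=cloud(C);rr=P[:,:2]-O;b=rr@c;l=rr@np.array([c[1],-c[0]])
  Q=P[(P[:,2]>.14)&(P[:,2]<.33)&(abs(l)<.1)&(abs(l)>.03)&(b>-.05)&(b<.25)]
  rng=np.random.default_rng(0);best=0
  if len(Q)<50: print(nm,len(Q));continue
  for _ in range(300):
    A=Q[rng.choice(len(Q),3,False)];nn=np.cross(A[1]-A[0],A[2]-A[0]);nn/=np.linalg.norm(nn)+1e-12
    k=abs((Q-A[0])@nn)<.003
    if k.sum()>best: best=k.sum();n=nn
  n=n*np.sign(n@[*c,.3]);print(nm,best,'theta',np.arctan2(n[:2]@c,n[2]))
save(C,'s8.png',(220,100,320,280),2)
```

```text
[1.0708 0.1794 2.2016] [  5.9801   4.0737 -28.7388 102.7586   2.0814  73.5368  -8.7108] 20.0 [0.4861 0.1218 0.3506]
wrist 28488 theta 1.1962095627592235
scene 4965 theta 1.2041572611851015
```

View pics/s8.png

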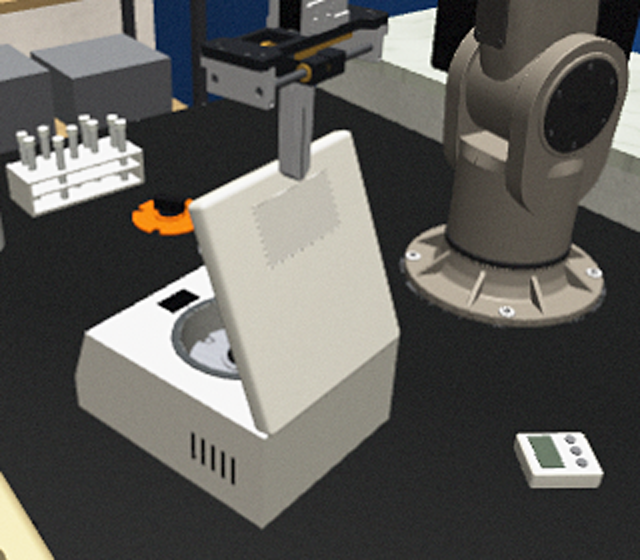

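The fingertip pushes near the front edge, at about (295,175), and the fitted cover angle is 1.20 rad as planned. I'll continue along the arc.

Request:
{"op": "drive_tool", "data": {"steps": [{"linear": [-0.025, 0, 0.005], "turn": 0, "claw": -1}, {"linear": [-0.05, 0, 0.012], "turn": 0, "claw": -1}, {"linear": [-0.098, 0, 0.03], "turn": 0, "claw": -1}, {"linear": [-0.145, 0, 0.054], "turn": 0, "claw": -1}, {"linear": [-0.188, 0, 0.082], "turn": 0, "claw": -1}, {"linear": [-0.229, 0, 0.114], "turn": 0, "claw": -1}, {"linear": [-0.249, 0, 0.132], "turn": 0, "claw": -1}, {"linear": [-0.267, 0, 0.15], "turn": 0, "claw": -1}, {"linear": [-0.284, 0, 0.169], "turn": 0, "claw": -1}, {"linear": [-0.3, 0, 0.189], "turn": 0, "claw": -1}, {"linear": [-0.315, 0, 0.21], "turn": 0, "claw": -1}, {"linear": [-0.33, 0, 0.232], "turn": 0, "claw": -1}]}}

```text
clock: 21.1
ee_pos: [0.5187, -0.0044, 0.2555]
tcp_rot: [[-0.255, 0.967, 0.0], [0.967, 0.255, -0.0], [-0.0, 0.0, -1.0]]
contact_force: [-0.3, 0.0, 5.2]
grip_width: 0.0006
grip_force: 2.1
```

Request:
{"op": "drive_tool", "data": {"steps": [{"linear": [-0.013, 0, 0.022], "turn": 0, "claw": -1}, {"linear": [-0.025, 0, 0.045], "turn": 0, "claw": -1}, {"linear": [-0.036, 0, 0.069], "turn": 0, "claw": -1}, {"linear": [-0.045, 0, 0.093], "turn": 0, "claw": -1}, {"linear": [-0.053, 0, 0.117], "turn": 0, "claw": -1}, {"linear": [-0.061, 0, 0.142], "turn": 0, "claw": -1}, {"linear": [-0.066, 0, 0.16], "turn": 0, "claw": -1}, {"linear": [-0.069, 0, 0.175], "turn": 0, "claw": -1}, {"linear": [-0.071, 0, 0.185], "turn": 0, "claw": -1}, {"linear": [-0.071, 0, 0.193], "turn": 0, "claw": -1}, {"linear": [-0.071, 0, 0.193], "turn": 0, "claw": -1}, {"linear": [-0.071, 0, 0.193], "turn": 0, "claw": -1}]}}

```text
clock: 22.1
ee_pos: [0.5255, -0.0315, 0.1784]
tcp_rot: [[-0.254, 0.967, -0.001], [0.967, 0.254, 0.0], [0.0, -0.001, -1.0]]
contact_force: [-0.4, -0.6, 0.1]
grip_width: 0.0004
grip_force: 0.0
```

Run:
```python
from h import *
s=get_state();print(s['contact_force'],s['torque'],s['clock'],s['ee_pos'])
c=np.array([np.cos(np.radians(104.7)),np.sin(np.radians(104.7))]);O=np.array([.5000,.0630])
print((s['ee_pos'][:2]-O)@c)
C=imaging.camera('scene');u,P=cloud(C);rr=P[:,:2]-O;b=rr@c;l=rr@np.array([c[1],-c[0]])
m=(abs(l)<.1)&(abs(l)>.04)&(b>-.11)&(b<.08)&(P[:,2]>.13);A=np.c_[b[m],np.ones(m.sum())]
print(np.linalg.lstsq(A,P[m][:,2],rcond=None)[0])
```

```text
[-0.37833749 -0.61545306  0.12528098] [-0.10790762 -0.05730107  0.02625229] 22.1 [ 0.52547486 -0.03153937  0.17836351]
-0.09790933142356593
[-1.64162871  0.29446246]
```

Contact force vanished at the bottom, which suggests the latch caught. I'll press a little more to be sure, then lift.

Request:
{"op": "drive_tool", "data": {"steps": [{"linear": [0, 0, 0.003], "turn": 0, "claw": -1}, {"linear": [0, 0, 0.006], "turn": 0, "claw": -1}, {"linear": [0, 0, 0.008], "turn": 0, "claw": -1}, {"linear": [0, 0, 0.008], "turn": 0, "claw": -1}, {"linear": [0, 0, 0.008], "turn": 0, "claw": -1}]}}

```text
clock: 22.57
ee_pos: [0.5255, -0.0318, 0.1755]
tcp_rot: [[-0.254, 0.967, -0.0], [0.967, 0.254, -0.0], [-0.0, -0.0, -1.0]]
contact_force: [-2.4, -2.1, 3.5]
grip_width: 0.0002
grip_force: 1.9
```

Request:
{"op": "drive_tool", "data": {"steps": [{"linear": [0, 0, -0.01], "turn": 0, "claw": -1}, {"linear": [0, 0, -0.03], "turn": 0, "claw": -1}, {"linear": [0, 0, -0.1], "turn": 0, "claw": -1}, {"linear": [0, 0, -0.2], "turn": 0, "claw": -1}, {"linear": [0, 0, -0.3], "turn": 0, "claw": -1}, {"linear": [0, 0, -0.4], "turn": 0, "claw": -1}, {"linear": [0, 0, -0.4], "turn": 0, "claw": -1}, {"linear": [0, 0, -0.4], "turn": 0, "claw": -1}]}}

```text
clock: 23.23
ee_pos: [0.5265, -0.0315, 0.3383]
tcp_rot: [[-0.254, 0.967, 0.005], [0.967, 0.254, -0.0], [-0.001, 0.004, -1.0]]
contact_force: [-0.3, 0.4, -0.4]
grip_width: 0.0006
grip_force: 0.0
```

Run:
```python
from h import *
s=get_state();print(s['contact_force'],s['clock'],s['ee_pos'])
c=np.array([np.cos(np.radians(104.7)),np.sin(np.radians(104.7))]);O=np.array([.5000,.0630])
C=imaging.camera('wrist');u,P=cloud(C);rr=P[:,:2]-O;b=rr@c;l=rr@np.array([c[1],-c[0]])
m=(abs(l)<.1)&(b>-.115)&(b<.08)&(P[:,2]>.145)&(P[:,2]<.19);A=np.c_[b[m],np.ones(m.sum())]
print(m.sum(),np.linalg.lstsq(A,P[m][:,2],rcond=None)[0])
save(imaging.camera('scene'),'s9.png',(120,100,420,300),1.5)
```

```text
[-0.25926854  0.43945734 -0.41374873] 23.2333 [ 0.52650064 -0.03149702  0.33831903]
47366 [-0.00688839  0.15795351]
```

View pics/s9.png

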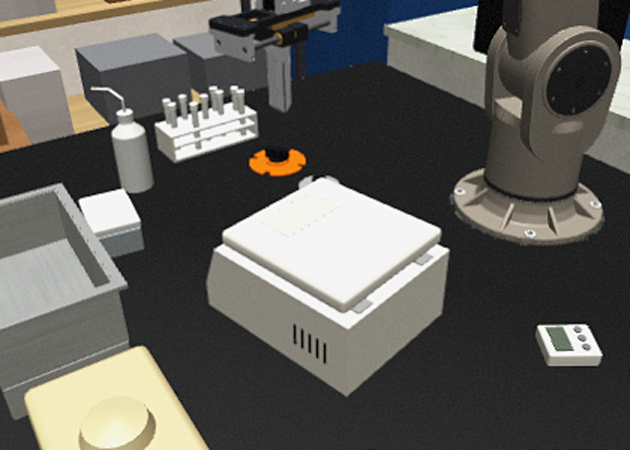

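The cover is shut and holds by itself with the arm clear: slope 0.007 rad, around (335,240). The bystanders are in place.

```bash
python3 -c "
from h import *
print(workorder.job_done())"
```

```text
the job is handed in; nothing more can be done
None
```

The job is handed in (no verdict was returned): the rotor lid is seated flat over the lugs, its knob is at the tight stop (about 2.4 rad), and the cover is latched shut (about 0.007 rad) with the arm clear; the gripper nudged the open cover back about 0.1 rad on the way.

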